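Slide a test cassette under the drag spring of a strip reader and start the reading

ROBOT

A 6-joint arm with a two-finger parallel gripper is mounted at the origin on the work surface. World frame = base frame: x ahead of the robot, y to its left, z up, the work surface at z = 0. Lengths are in m, angles in degrees, forces in N, time in s.
With the tool pointing down it reaches from about 0.4 to 0.825 m from the base axis. Payload 7 kg.
Tool frame: the origin (TCP) lies midway between the tips of the shut fingers; the grasp point (between the pads) lies 19 mm behind it (r.grasp_offset is the distance from the TCP to the grasp point, in m); z points along the fingers, x is the direction in which the jaws open and shut, and the axes are right-handed (so a half turn about z gives the same grasp; the last joint's range is limited). The gripper opens to 88 mm and grips with 3 to 60 N. Pads are 19 mm wide; open, the fingers measure 130 mm over their backs; the gripper's body (78 mm by 193 mm) begins 47 mm behind the grasp point.
Start: joints at [-54.483, 20.546, 0.682, 0, -70.136, -16.507], TCP at [0.22, -0.638, 0.227] pointing down, gripper open.
Joint ranges: [-176.03, 176.03], [-82.01, 121.73], [-58.28, 71.71], [-173.87, 95.51], [-174.79, -0.11], [-173.66, 173.66]. Speed limits (degrees/s): [136.94, 136.94, 172.46, 180, 180, 180].

INTERFACE

Orientations are given as [roll, pitch, yaw] about the fixed x, y, z axes, in that order (R = Rz(yaw) Ry(pitch) Rx(roll)).
In Python, from plant import r gives the robot as it stands.
- The arm moves only by the tool step_arm, never from a script. Its argument "deltas" is a list of rows, each a list of 7 numbers: the turn, a rotation vector about the tool's x, y, z in rad, then the shift along the tool's x, y, z in mm, then the opening, from -1 (shut) to 1 (fully open), so that 0 is half open. In form: [[ax, ay, az, x, y, z, grip], ...]. A call has 1 to 10 rows; each row shifts and turns the pose as measured when the row begins, along the tool's axes as they then stand; what a row does not reach is not made up. A row lasts 1/10 s, in which the tool goes at most 50 mm and 8.59 degrees, less where a joint would pass 70% of its speed; a pose out of reach is approached as far as the arm can. A call with a gripper value outside its range is refused whole. The fingers move at their own pace and stop on an object; "squeeze" is the grip in N (left out, the last holds). Time passes only in rows, so rows that do not move let the fingers close. It gives the time, the measured TCP pose, the force and the opening at its end, in the units of the state.
- r.get_state(): the state, without advancing time (a new reading comes with each control period).
- r.capture(name): name is "scene" or "top" or "wrist"; returns the picture (480x640x3 uint8, red, green, blue); there is no depth.
- r.camera_info(name): a dict with "vertical_fov" (degrees; the focal length in pixels is half the picture's height over the tangent of half this angle, whatever the lens; pixels are square), "cx", "cy" (the principal point, pixels), "k1" (the pictures are not rectified: a ray, as slopes to the right and down, at radius r is drawn at 1 + k1 r^2 times it, then the intrinsics apply), "view" (4x4, takes a point from world to camera coordinates). Camera axes: x right, y down, z forward; pixel columns grow to the right and rows downward; lengths in m; the calibration is good to about 2 mm. A picture is of the moment at which its call begins: read the wrist's pose just before it. camera_info takes no time and is no camera call; for the wrist camera it gives the pose at the moment of the call.
- r.close_job(): hands the job in, once; it reports no verdict.
The state is a dict: "time_s": time; "joints": joint angles; "qd": joint speeds; "joint_torque": joint torques, N m; "tcp_pos": TCP position; "eef_rot": TCP orientation; "contact_force": force on the tool from outside, world axes, zero at the start; "moment": the same for the moment, N m; "gripper_width": finger opening in m.
Only numpy, scipy, OpenCV 4.12 (cv2) and the standard library are available. Lean on these libraries where they do the work, as an engineer would, in place of code of your own. Each camera call takes 0.05 s, during which the arm holds its last target.

TASK

Load the white test cassette into the strip reader without picking it up: with your fingertips press its blue thumb pad down hard, so that the sprung bed sinks and the cassette clears the red lip, and slide it forward under the brass drag spring until it is fully home against the reader's housing. Then let go of it and press the green start key fully down, only when the cassette is home. Never lift or tip the cassette, leave the other things on the bench where they are, and finish clear of everything.

Things in the scene. Friction and masses are not known exactly. Their poses are not given: they have to be found in the camera images.
- reader: Low white strip reader, fixed, 352 x 130 mm. Origin on the bench under the red lip's front edge, mid-track; +x = loading direction, z up. A straight track (43 mm between grey side walls, wall tops 28 mm above the bench) runs from x = -160 to 72 mm. There the housing's face is the end stop; the housing reaches to x = 192 mm, its top 55 mm above the bench.
- lip (a point): Middle of the lower front edge of the red steel lip that crosses the track at the reader's x = 0 to 12 mm; underside 33 mm, top 39 mm above the bench (posts and rivets beside the track to 41 mm).
- leaf (a joint): Brass drag spring: leaf 44 mm long, 30 mm wide, rooted behind the lip, sloping down in the loading direction. Value = how far (rad) it is lifted from rest, 0 to 0.6. It presses on the passing cassette's top with some 2 to 5 N.
- stop (a point): Point on the housing's face, mid-track, 30 mm above the bench, that the nose meets when home.
- bed (a joint): Sprung aluminium floor of the track under the cassette, 226 x 40 mm. Value = how far it is pushed down, 0 (up, its surface 25 mm above the bench) to 0.009 m (bottomed). Stays level. Under the cassette it takes about 4.5 N to begin to sink, 8 N at 4 mm, 10 N at 7 mm, 12 N at 9 mm.
- cassette: White test cassette, loose, about 60 g, 120 x 40 x 12 mm, lying in the track on the bed short of the lip. Origin at the centre of its underside; +x is its nose, in the loading direction. At rest its top is 37 mm above the bench, 4 mm too high for the lip; with the bed down 5 to 8 mm it passes. Home: origin at x = 12 mm in the reader's frame; the lip then keeps it down, the bed 4 mm down.
- thumb_pad (a point): Middle of the blue ribbed thumb pad on the cassette's top (12 mm above its underside, 41 mm behind its centre). The flat pad is 38 mm long, 40 mm wide. At its front end an upright blue ledge, 7 mm high and 6 mm thick, crosses the cassette (19 mm ahead of this point); pushing forward against it carries the cassette along. When home the ledge is 4 mm short of the lip.
- start_key (a joint): Green round start key, 26 mm across, on the housing's top. Value = how far it is pressed down, 0 to 0.006 m; springs back; about 5 N presses it fully; it counts when pressed more than 4 mm.
- start_key_top (a point): Centre of the top of the green start key; it is pressed straight down.
- dropper: Bystander: dropper bottle with red cap, 28 mm across, 62 mm tall; origin at its underside.
- buffer_jar: Bystander: jar with blue cap, 40 mm across, 50 mm tall; origin at its underside.
- used_cassette: Bystander: small grey used cassette without ledge, 70 x 22 x 6 mm, on the bench; origin at its underside.
- sachet_box: Bystander: cardboard box, 150 x 110 x 50 mm; origin at its underside.
- tube_rack: Bystander: blue rack of capped tubes, 70 x 170 x 82 mm; origin at its underside.
- waste_pot: Bystander: yellow open pot, 90 mm across, 80 mm tall; origin at its underside.

How it is judged:
By the outcome, as a careful person would: the job done as asked, in the order asked, and still so for the second after the job is handed in, with the robot touching nothing.
It also fails if it takes over 42 s, if anything falls off the work surface, if the arm or the gripper's body presses on something with over 40 N, if the wrist force passes 120 N, or if a joint passes its speed limit or range.

## Working session

There is one attempt and no reset: what is moved stays moved. The work goes in short steps, Python scripts to look and compute and a tool call to move; the robot and the scene stay as the last step left them, time stands still between calls to the robot, and variables do not carry over. Pictures are saved under pics/ and viewed, and the job is handed in when it is done.

Besides the shell and the picture viewer there is one more tool, called after ">>>" in YAML: its name, and indented under it one key for each argument. step_arm: Moves the arm, as the interface text tells. Its arguments: {"type":"object","properties":{"deltas":{"type":"array","items":{"type":"array","items":{"type":"number"}}},"squeeze":{"type":"number"}},"required":["deltas"]}

```bash
ls; mkdir -p pics
cat > h.py <<'E'
import numpy as np, cv2
from plant import r
def save(n,img): cv2.imwrite('pics/'+n+'.png',img[:,:,::-1])
def K(ci,h=480):
    f=h/2/np.tan(np.radians(ci['vertical_fov'])/2); return f
def ray(ci,u,v):
    f=K(ci); d=np.array([(u-ci['cx'])/f,(v-ci['cy'])/f]); rd=np.hypot(*d); q=rd
    for _ in range(50): q=rd/(1+ci['k1']*q*q)
    s=d*(q/rd if rd>0 else 1)
    V=np.array(ci['view']); R=V[:3,:3]; t=V[:3,3]
    return -R.T@t, R.T@np.array([s[0],s[1],1.])
def onz(ci,u,v,z):
    o,d=ray(ci,u,v); return o+d*(z-o[2])/d[2]
def proj(ci,p):
    V=np.array(ci['view']); c=V[:3,:3]@np.asarray(p)+V[:3,3]; s=c[:2]/c[2]
    s=s*(1+ci['k1']*(s@s)); f=K(ci); return np.array([s[0]*f+ci['cx'],s[1]*f+ci['cy']])
E
python3 - <<'E'
from h import *
print(r.get_state())
for n in('scene','top','wrist'):
    ci=r.camera_info(n); print(n,ci); im=r.capture(n); save(n+'0',im)
E
```

```text
pics
{'time_s': 0.0, 'joints': array([-5.44825440e+01,  2.05916488e+01,  6.33345621e-01, -2.16187834e-02,
       -7.01373035e+01, -1.65050160e+01]), 'qd': array([-0.03458718, -0.03546789,  0.03979447,  0.08055353, -0.09332184,
       -0.10053643]), 'joint_torque': array([-9.59420795e-04, -5.82715702e+01,  2.93039507e+01,  6.99655920e+00,
        6.93778595e-03, -1.15162370e-04]), 'tcp_pos': array([ 0.21968929, -0.63771203,  0.22561233]), 'eef_rot': array([-1.79992321e+02, -9.74414097e-02,  1.09005071e+02]), 'contact_force': array([-0.09253816,  1.30544131, -0.28711761]), 'moment': array([0.05788358, 0.02468114, 0.03356815]), 'gripper_width': 0.08743148983564404}
scene {'vertical_fov': 45.079390731718185, 'cx': 314.3216392976958, 'cy': 238.0762724514359, 'k1': -0.0852596083050214, 'view': array([[-0.77064352,  0.63692562, -0.02084041,  0.43273794],
       [ 0.40338451,  0.46223301, -0.78969714, -0.18054997],
       [-0.49334522, -0.61698169, -0.6131428 ,  1.86243756],
       [ 0.        ,  0.        ,  0.        ,  1.        ]])}
top {'vertical_fov': 42.72911157286363, 'cx': 321.39646115926126, 'cy': 236.44587253751016, 'k1': -0.06232515552952922, 'view': array([[-0.01922686, -0.9997038 ,  0.01492145,  0.0024635 ],
       [-0.99498861,  0.01766724, -0.09841516,  0.57187407],
       [ 0.09812239, -0.01673888, -0.99503357,  1.35883267],
       [ 0.        ,  0.        ,  0.        ,  1.        ]])}
wrist {'vertical_fov': 70.16346407874032, 'cx': 327.6188810762709, 'cy': 238.9965776982812, 'k1': 0.018880837140363052, 'view': array([[-0.32557322,  0.94551339,  0.0025503 ,  0.67481114],
       [ 0.90005708,  0.30909249,  0.30717923, -0.03862379],
       [ 0.2896538 ,  0.10230475, -0.95164826,  0.39317328],
       [ 0.        ,  0.        ,  0.        ,  1.        ]])}
```

View pics/scene0.png

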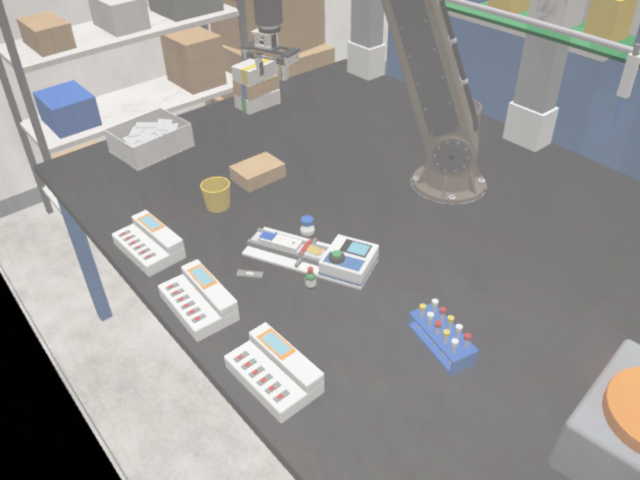

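View pics/top0.png

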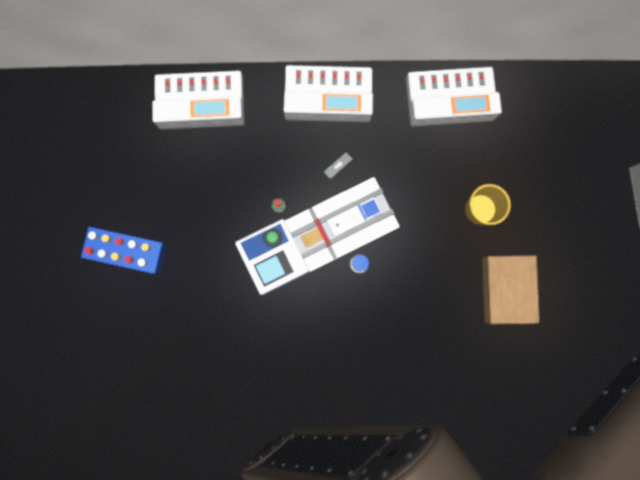

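View pics/wrist0.png

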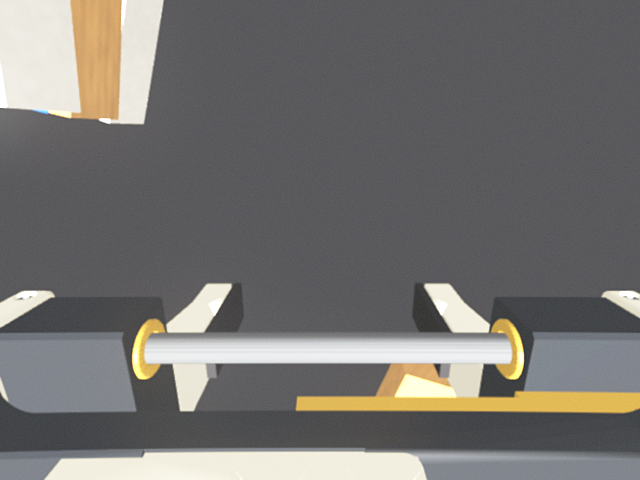

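The reader sits mid-bench: in the top view the pad is at about (371,209), the lip at (322,232) and the key at (272,237). Now I'll measure these by colour.

```bash
cat > m.py <<'E'
from h import *
def blobs(im,box,lo,hi,amin=15):
    hsv=cv2.cvtColor(im,cv2.COLOR_RGB2HSV); m=cv2.inRange(hsv,lo,hi)
    x0,y0,x1,y1=box; k=np.zeros_like(m); k[y0:y1,x0:x1]=m[y0:y1,x0:x1]
    n,l,s,c=cv2.connectedComponentsWithStats(k)
    return [(s[i],c[i],l==i) for i in range(1,n) if s[i][4]>=amin]
E
python3 - <<'E'
from m import *
for n,box in(('top',(230,170,410,300)),('scene',(235,210,390,300))):
    im=cv2.imread('pics/%s0.png'%n)[:,:,::-1].copy(); ci=r.camera_info(n)
    for col,lo,hi,z in(('blue',(105,120,60),(130,255,255),.037),('red',(0,140,80),(8,255,255),.039),('red2',(172,140,80),(180,255,255),.039),('green',(50,80,40),(85,255,255),.06)):
        for s,c,mk in blobs(im,box,lo,hi):
            print(n,col,s,c.round(1),onz(ci,*c,z).round(4))
    x0,y0,x1,y1=box
    save(n+'0z',cv2.resize(im[y0:y1,x0:x1],None,fx=4.4 if n=='top' else 5,fy=4.4 if n=='top' else 5,interpolation=cv2.INTER_CUBIC))
E
```

```text
top blue [363 201  15  15 143] [370.1 208.1] [ 0.6333 -0.1192  0.037 ]
top blue [275 225  12  18  58] [281.3 233.4] [0.5794 0.0819 0.037 ]
top blue [242 234  30  25 390] [255.2 246.2] [0.5517 0.1408 0.037 ]
top blue [353 255  16  15 192] [360.7 262.1] [ 0.5118 -0.0948  0.037 ]
top red [275 200   5   6  25] [277.  202.4] [0.6496 0.0906 0.039 ]
top red [318 223   9  17  34] [321.4 230.9] [ 0.5834 -0.0081  0.039 ]
top green [266 231  12  12 110] [271.7 236.7] [0.57   0.1021 0.06  ]
```

View pics/top0z.png

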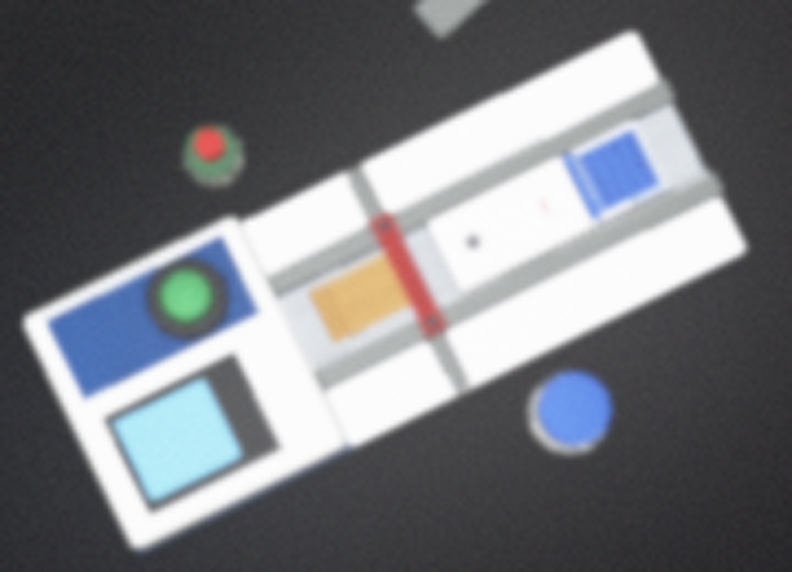

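View pics/scene0z.png

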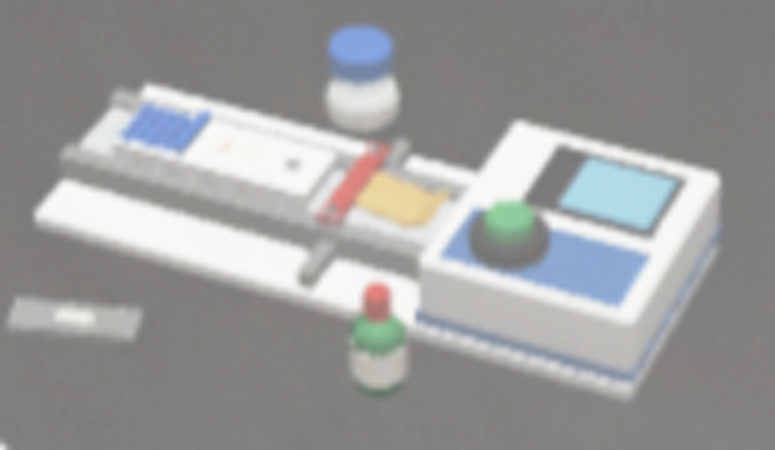

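Run:
```python
from m import *
ci=r.camera_info('top'); P=lambda a,b,z: onz(ci,230+(a+.5)/4.4-.5,170+(b+.5)/4.4-.5,z)
im=cv2.imread('pics/top0.png')[:,:,::-1].copy()
def ang(p,q): d=(q-p); return np.degrees(np.arctan2(d[1],d[0])).round(2), np.linalg.norm(d).round(4)
# housing top edge
a,b,c,d=P(25,318,.055),P(236,217,.055),P(350,445,.055),P(135,548,.055)
print('housing',ang(b,a),ang(c,d),ang(b,c))
print('riv',P(384,222,.041),P(432,325,.041),ang(P(384,222,.041),P(432,325,.041)))
# wall inner edges: outer far wall line
print('walls',ang(P(664,88,.028),P(275,275,.028)),ang(P(715,188,.028),P(325,382,.028)))
for nm,lo,hi,z,box in(('blue',(105,110,60),(130,255,255),.037,(355,195,385,225)),('red',(0,110,60),(8,255,255),.039,(310,215,335,250))):
    for s,cc,mk in blobs(im,box,lo,hi):
        pts=np.argwhere(mk)[:,::-1]; W=np.array([onz(ci,*p,z)[:2] for p in pts])
        rr=cv2.minAreaRect((W*1e4).astype(np.float32)); print(nm,len(pts),np.round(rr[0],0)/1e4,np.round(rr[1])/1e4,rr[2])
k=P(185,295,.06);print('key',k)
wi=r.camera_info('wrist');V=wi['view'];print('wristcam',-V[:3,:3].T@V[:3,3])
```

```text
housing (np.float64(114.79), np.float64(0.1176)) (np.float64(114.56), np.float64(0.1189)) (np.float64(-154.43), np.float64(0.1287))
riv [0.60768828 0.00151948 0.041     ] [ 0.55449718 -0.02191093  0.041     ] (np.float64(-156.23), np.float64(0.0581))
walls (np.float64(114.84), np.float64(0.2238)) (np.float64(115.46), np.float64(0.2251))
blue 158 [ 0.633  -0.1188] [0.0276 0.0295] 24.887306213378906
red 81 [ 0.5813 -0.0093] [0.0494 0.0088] 23.7911434173584
key [0.57016129 0.10218662 0.06      ]
wristcam [ 0.14058957 -0.66636376  0.38442781]
```

```bash
cat > plan.py <<'E'
from h import *
from scipy.spatial.transform import Rotation as Ro
def rows(target,rpy,n,g=-1):
    s=r.get_state(); R=Ro.from_euler('xyz',s['eef_rot'],degrees=True); T=Ro.from_euler('xyz',rpy,degrees=True)
    p=np.array(s['tcp_pos']); rv=(R.inv()*T).as_rotvec(); print('rotvec',rv.round(3),'d',(np.array(target)-p).round(4))
    d=(np.array(target)-p)/n
    for i in range(n):
        L=R.inv().apply(d)*1000; print([*(rv/n).round(3),*L.round(1),g]); R=R*Ro.from_rotvec(rv/n)
E
python3 -c "
from plan import *
rows([.6297,-.1155,.17],[180,0,204.8],15)"
```

```text
rotvec [ 1.000e-03 -1.000e-03 -1.672e+00] d [ 0.41    0.5223 -0.0558]
[np.float64(0.0), np.float64(-0.0), np.float64(-0.111), np.float64(24.0), np.float64(37.2), np.float64(3.7), -1]
[np.float64(0.0), np.float64(-0.0), np.float64(-0.111), np.float64(19.7), np.float64(39.6), np.float64(3.7), -1]
[np.float64(0.0), np.float64(-0.0), np.float64(-0.111), np.float64(15.2), np.float64(41.6), np.float64(3.7), -1]
[np.float64(0.0), np.float64(-0.0), np.float64(-0.111), np.float64(10.5), np.float64(43.0), np.float64(3.7), -1]
[np.float64(0.0), np.float64(-0.0), np.float64(-0.111), np.float64(5.6), np.float64(43.9), np.float64(3.7), -1]
[np.float64(0.0), np.float64(-0.0), np.float64(-0.111), np.float64(0.7), np.float64(44.3), np.float64(3.7), -1]
[np.float64(0.0), np.float64(-0.0), np.float64(-0.111), np.float64(-4.2), np.float64(44.1), np.float64(3.7), -1]
[np.float64(0.0), np.float64(-0.0), np.float64(-0.111), np.float64(-9.1), np.float64(43.3), np.float64(3.7), -1]
[np.float64(0.0), np.float64(-0.0), np.float64(-0.111), np.float64(-13.8), np.float64(42.0), np.float64(3.7), -1]
[np.float64(0.0), np.float64(-0.0), np.float64(-0.111), np.float64(-18.4), np.float64(40.2), np.float64(3.7), -1]
[np.float64(0.0), np.float64(-0.0), np.float64(-0.111), np.float64(-22.8), np.float64(37.9), np.float64(3.7), -1]
[np.float64(0.0), np.float64(-0.0), np.float64(-0.111), np.float64(-26.9), np.float64(35.2), np.float64(3.7), -1]
[np.float64(0.0), np.float64(-0.0), np.float64(-0.111), np.float64(-30.6), np.float64(32.0), np.float64(3.7), -1]
[np.float64(0.0), np.float64(-0.0), np.float64(-0.111), np.float64(-34.0), np.float64(28.4), np.float64(3.7), -1]
[np.float64(0.0), np.float64(-0.0), np.float64(-0.111), np.float64(-36.9), np.float64(24.4), np.float64(3.7), -1]
```

>>> step_arm:
  deltas:
    - [0,0,-0.11,24,37,0,-1]
    - [0,0,-0.11,20,40,0,-1]
    - [0,0,-0.11,15,42,0,-1]
    - [0,0,-0.11,10,43,0,-1]
    - [0,0,-0.11,6,44,0,-1]
    - [0,0,-0.11,1,44,0,-1]
    - [0,0,-0.11,-4,44,0,-1]
    - [0,0,-0.11,-9,43,0,-1]
  squeeze: 40

```text
time_s: 0.95
tcp_pos: [0.4393, -0.3512, 0.2222]
eef_rot: [179.8, -0.3, 160.8]
contact_force: [0.8, -0.6, 0.5]
gripper_width: 0.0293
```

```bash
python3 -c "
from plan import *
print(r.get_state()['time_s'])
rows([.6297,-.1155,.17],[180,0,204.8],9)"
```

```text
0.95
rotvec [ 0.005 -0.004 -0.768] d [ 0.1904  0.2357 -0.0522]
[np.float64(0.001), np.float64(-0.0), np.float64(-0.085), np.float64(-11.4), np.float64(31.7), np.float64(5.8), -1]
[np.float64(0.001), np.float64(-0.0), np.float64(-0.085), np.float64(-14.1), np.float64(30.6), np.float64(5.8), -1]
[np.float64(0.001), np.float64(-0.0), np.float64(-0.085), np.float64(-16.6), np.float64(29.3), np.float64(5.8), -1]
[np.float64(0.001), np.float64(-0.0), np.float64(-0.085), np.float64(-19.0), np.float64(27.8), np.float64(5.8), -1]
[np.float64(0.001), np.float64(-0.0), np.float64(-0.085), np.float64(-21.3), np.float64(26.0), np.float64(5.8), -1]
[np.float64(0.001), np.float64(-0.0), np.float64(-0.085), np.float64(-23.5), np.float64(24.1), np.float64(5.8), -1]
[np.float64(0.001), np.float64(-0.0), np.float64(-0.085), np.float64(-25.4), np.float64(22.0), np.float64(5.8), -1]
[np.float64(0.001), np.float64(-0.0), np.float64(-0.085), np.float64(-27.2), np.float64(19.8), np.float64(5.8), -1]
[np.float64(0.001), np.float64(-0.0), np.float64(-0.085), np.float64(-28.8), np.float64(17.4), np.float64(5.8), -1]
```

>>> step_arm:
  deltas:
    - [0,0,-0.085,-11,32,6,-1]
    - [0,0,-0.085,-14,31,6,-1]
    - [0,0,-0.085,-17,29,6,-1]
    - [0,0,-0.085,-19,28,6,-1]
    - [0,0,-0.085,-21,26,6,-1]
    - [0,0,-0.085,-23,24,6,-1]
    - [0,0,-0.085,-25,22,6,-1]
    - [0,0,-0.085,-27,20,6,-1]
    - [0,0,-0.085,-28,17,6,-1]
    - [0,0,0,0,0,0,-1]

```text
time_s: 1.95
tcp_pos: [0.632, -0.0962, 0.1651]
eef_rot: [179.6, -0.2, -152.9]
contact_force: [0.2, -0.0, 0.5]
gripper_width: 0.0004
```

```bash
python3 -c "
from plan import *
s=r.get_state();print(s['time_s'],s['tcp_pos'],s['eef_rot'],s['contact_force'])
rows([.6297,-.1155,.17],[180,0,204.8],1)
ci=r.camera_info('wrist');im=r.capture('wrist');save('wrist1',im)
np.save('w1.npy',ci,allow_pickle=True)"
```

```text
1.95 [ 0.63196043 -0.09624867  0.16512654] [ 1.79607067e+02 -1.64003228e-01 -1.52932966e+02] [ 0.19246514 -0.0035509   0.46827409]
rotvec [ 0.007 -0.003  0.04 ] d [-0.0023 -0.0193  0.0049]
[np.float64(0.007), np.float64(-0.003), np.float64(0.04), np.float64(10.8), np.float64(-16.1), np.float64(-5.0), -1]
```

View pics/wrist1.png

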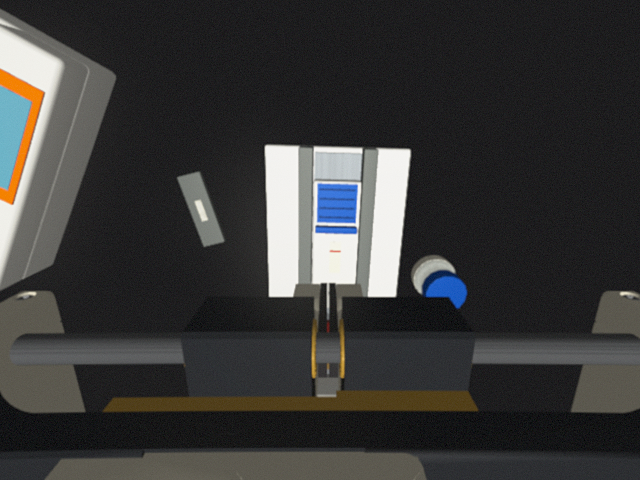

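The wrist view shows the track. The pad is at about (337,203), the ledge at (336,230), the side walls at columns 306 and 369, and the jar at (435,280). I'll measure on this one.

Run:
```python
from m import *
ci=np.load('w1.npy',allow_pickle=True).item(); im=cv2.imread('pics/wrist1.png')[:,:,::-1].copy()
u=np.array([np.cos(np.radians(114.8)),np.sin(np.radians(114.8))]);v=np.array([-u[1],u[0]]);O=np.array([.5836,-.0156])
def rd(p): q=p[:2]-O; return (np.array([q@u,q@v])*1000).round(1)
for s,c,mk in blobs(im,(300,170,375,245),(105,120,60),(130,255,255)):
    z=.037 if c[1]<222 else .044
    pts=np.argwhere(mk)[:,::-1]; W=np.array([onz(ci,*p,z)[:2] for p in pts])
    rr=cv2.minAreaRect((W*1e4).astype(np.float32)); Rr=np.array([rd(w) for w in W])
    print(s,c.round(1),z,np.round(rr[0])/1e4,np.round(rr[1])/1e4,rr[2],'reader',rd(np.array(rr[0])/1e4),Rr.min(0),Rr.max(0))
save('w1z',cv2.resize(im[140:300,255:420],None,fx=3.6,fy=3.6,interpolation=cv2.INTER_CUBIC))
g=im[:,:,:].mean(2)
for row in(165,200,230,250): print(row,g[row,262:412:1].astype(int).tolist()[30:115])
```

```text
[ 318  184   39   39 1450] [336.6 202.8] 0.037 [ 0.6345 -0.1206] [0.0323 0.033 ] 26.545734405517578 reader [-116.7   -2.2] [-133.2  -18.8] [-100.2   14. ]
[316 226  41   8 247] [335.7 229.5] 0.044 [ 0.6256 -0.1014] [0.0342 0.0054] 25.3847599029541 reader [-95.5  -2.1] [-98.3 -19.3] [-92.6  15. ]
165 [241, 241, 243, 242, 245, 241, 186, 143, 145, 141, 143, 142, 144, 146, 145, 147, 146, 147, 145, 133, 104, 160, 216, 206, 194, 195, 197, 199, 198, 195, 195, 198, 200, 201, 201, 197, 195, 193, 194, 194, 197, 196, 191, 193, 194, 199, 199, 197, 203, 196, 194, 197, 198, 200, 199, 201, 199, 203, 202, 200, 198, 198, 199, 198, 198, 197, 199, 206, 194, 129, 60, 78, 130, 145, 142, 146, 143, 142, 141, 143, 138, 139, 139, 131, 141]
200 [241, 240, 240, 241, 243, 240, 194, 145, 139, 142, 142, 141, 142, 145, 142, 146, 143, 143, 142, 120, 107, 173, 226, 245, 243, 186, 134, 125, 128, 125, 127, 126, 126, 126, 128, 126, 122, 121, 123, 122, 121, 120, 122, 121, 122, 117, 115, 113, 118, 113, 117, 114, 114, 114, 111, 107, 110, 113, 108, 109, 109, 110, 116, 121, 161, 233, 245, 233, 143, 88, 132, 144, 141, 143, 1
[... 212 characters left out ...]
, 127, 127, 127, 127, 124, 124, 126, 132, 128, 128, 126, 127, 125, 128, 130, 127, 126, 129, 128, 125, 127, 125, 128, 128, 123, 126, 127, 127, 128, 125, 126, 125, 121, 134, 170, 141, 101, 126, 140, 137, 136, 137, 138, 136, 136, 137, 131, 131, 132, 169, 237, 245, 242, 242]
250 [239, 240, 239, 238, 242, 239, 194, 146, 136, 134, 137, 135, 136, 140, 137, 140, 139, 137, 116, 111, 193, 231, 241, 241, 241, 241, 240, 241, 239, 241, 242, 242, 240, 241, 240, 241, 240, 226, 193, 178, 179, 197, 201, 201, 203, 200, 202, 201, 216, 239, 242, 241, 240, 241, 241, 240, 241, 241, 240, 240, 241, 241, 241, 245, 232, 146, 96, 123, 140, 134, 137, 136, 137, 135, 132, 135, 132, 124, 143, 220, 241, 242, 241, 241, 240]
```

View pics/w1z.png

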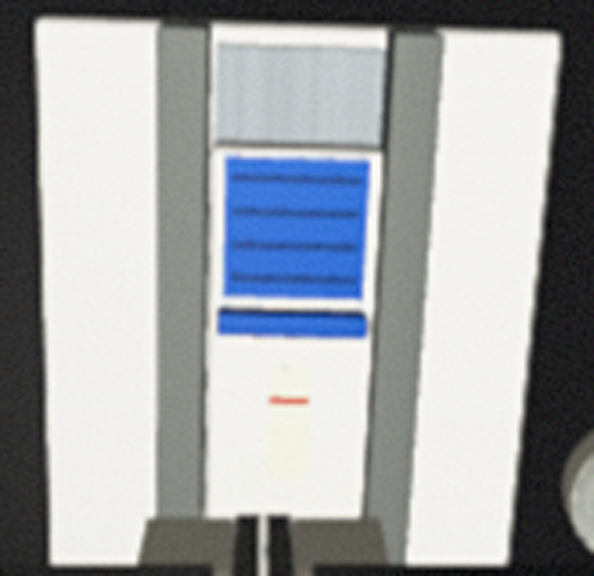

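Run:
```python
from h import *
ci=np.load('w1.npy',allow_pickle=True).item()
L=[(298.3,165),(298.3,200),(298.4,230),(298.4,250)];R_=[(374.3,200),(372.3,230),(370.6,250)]
f=lambda S:np.array([onz(ci,*p,.028)[:2] for p in S])
A,B=f(L),f(R_)
def dirn(X): d=X[-1]-X[0]; return np.degrees(np.arctan2(d[1],d[0]))
print(dirn(A),dirn(B)); 
yw=np.radians((dirn(A)+dirn(B))/2);u=np.array([np.cos(yw),np.sin(yw)]);v=np.array([-u[1],u[0]])
print('v coords',(A@v).round(4),(B@v).round(4),'mid',((A@v).mean()+(B@v).mean())/2)
for p in([.6345,-.1206],[.6256,-.1014],[.5811,-.0102]): print(p,'v',round(float(np.array(p)@v),4),'u',round(float(np.array(p)@u),4))
print(np.degrees(yw))
```

```text
115.56521717643349 115.36399973849585
v coords [-0.5546 -0.5546 -0.5545 -0.5545] [-0.488  -0.4879 -0.4881] mid -0.5213012014779907
[0.6345, -0.1206] v -0.521 u -0.3817
[0.6256, -0.1014] v -0.5212 u -0.3605
[0.5811, -0.0102] v -0.5203 u -0.2591
115.46460845746468
```

```bash
cat >> plan.py <<'E'
U=np.array([np.cos(np.radians(115.46)),np.sin(np.radians(115.46))]);Vv=np.array([-U[1],U[0]])
def uv(p): return np.array([p[:2]@U,p[:2]@Vv])
def xy(u,v): return u*U+v*Vv
def st():
    s=r.get_state(); print(s['time_s'],'uv',uv(s['tcp_pos']).round(4),'z',s['tcp_pos'][2].round(4),'rpy',s['eef_rot'].round(2),'F uvz',np.array([*uv(s['contact_force']),s['contact_force'][2]]).round(1))
E
python3 -c "
from plan import *
st(); rows([*xy(-.376,-.521),.06],[180,0,205.46],3)"
```

```text
2.0 uv [-0.3592 -0.5278] z 0.1655 rpy [ 179.61   -0.19 -153.09] F uvz [-0.   1.1 -1.1]
rotvec [ 0.007 -0.003  0.025] d [ 0.0011 -0.0181 -0.1055]
[np.float64(0.002), np.float64(-0.001), np.float64(0.008), np.float64(2.3), np.float64(-5.8), np.float64(35.1), -1]
[np.float64(0.002), np.float64(-0.001), np.float64(0.008), np.float64(2.3), np.float64(-5.7), np.float64(35.1), -1]
[np.float64(0.002), np.float64(-0.001), np.float64(0.008), np.float64(2.3), np.float64(-5.7), np.float64(35.1), -1]
```

>>> step_arm:
  deltas:
    - [0.004,-0.002,0.013,3.5,-8.5,33,-1]
    - [0.003,-0.001,0.012,3.5,-8.5,33,-1]
    - [0,0,0,0,0,33,-1]
    - [0,0,0,0,0,0,-1]
    - [0,0,0,0,0,0,-1]

```text
time_s: 2.5
tcp_pos: [0.632, -0.1182, 0.0664]
eef_rot: [-179.9, 0.1, -154.8]
contact_force: [-0.3, 0.1, 0.5]
gripper_width: 0.0004
```

```bash
python3 -c "
from plan import *
st(); rows([*xy(-.376,-.521),.037],[180,0,205.46],1)"
```

```text
2.5 uv [-0.3784 -0.5198] z 0.0664 rpy [-1.7988e+02  1.2000e-01 -1.5482e+02] F uvz [0.2 0.2 0.5]
rotvec [-0.002  0.002 -0.005] d [ 0.      0.0027 -0.0294]
[np.float64(-0.002), np.float64(0.002), np.float64(-0.005), np.float64(-1.1), np.float64(2.5), np.float64(29.4), -1]
```

>>> step_arm:
  deltas:
    - [-0.002,0.002,-0.005,-1,2,12,-1]
    - [0,0,0,0,0,12,-1]
    - [0,0,0,0,0,0,-1]
    - [0,0,0,0,0,3,-1]
    - [0,0,0,0,0,0,-1]

```text
time_s: 3.0
tcp_pos: [0.6348, -0.116, 0.0426]
eef_rot: [-179.8, 0.4, -154.5]
contact_force: [0.8, 0.2, -0.0]
gripper_width: 0.0006
```

```bash
python3 -c "
from plan import *
st();ci=r.camera_info('wrist');im=r.capture('wrist');save('wrist2',im)"
```

```text
3.0 uv [-0.3776 -0.5233] z 0.0426 rpy [-179.84    0.37 -154.52] F uvz [-0.1 -0.8 -0. ]
```

View pics/wrist2.png

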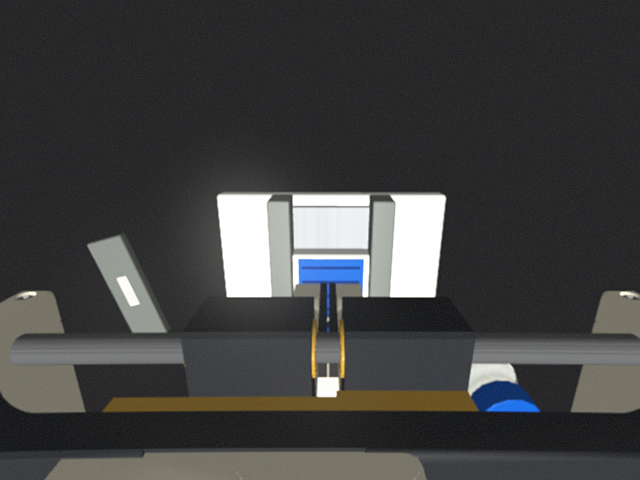

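The fingertips are centred over the pad (pad at (331,270), fingers at column 327). Pressing down now.

>>> step_arm:
  deltas:
    - [-0.002,0.005,0,1.5,0,3,-1]
    - [0,0,0,0,0,2,-1]
    - [0,0,0,0,0,2,-1]
    - [0,0,0,0,0,2,-1]
    - [0,0,0,0,0,0,-1]

```text
time_s: 3.55
tcp_pos: [0.6346, -0.1166, 0.0354]
eef_rot: [-179.9, 0.2, -154.5]
contact_force: [-1.6, 0.4, 7.2]
gripper_width: 0.0003
```

```bash
python3 -c "
from plan import *
st()"
```

```text
3.55 uv [-0.3781 -0.5228] z 0.0354 rpy [-179.88    0.19 -154.46] F uvz [1.  1.3 7.2]
```

>>> step_arm:
  deltas:
    - [0,0,0,1,0,3,-1]
    - [0,0,0,0,0,1.5,-1]
    - [0,0,0,0,0,0.5,-1]

```text
time_s: 3.85
tcp_pos: [0.6346, -0.1166, 0.0329]
eef_rot: [-179.8, 0.3, -154.4]
contact_force: [-3.0, 1.4, 8.8]
gripper_width: 0.0008
```

```bash
python3 -c "
from plan import *
st()"
```

```text
3.85 uv [-0.3781 -0.5229] z 0.0329 rpy [-179.81    0.32 -154.4 ] F uvz [2.6 2.1 8.8]
```

>>> step_arm:
  deltas:
    - [0,0.004,0,0,0,2,-1]
    - [0,0,0,0,0,2,-1]
    - [0,0,0,0,0,1.5,-1]

```text
time_s: 4.15
tcp_pos: [0.6346, -0.1166, 0.0303]
eef_rot: [-179.8, 0.1, -154.3]
contact_force: [-3.9, 1.8, 10.2]
gripper_width: 0.0002
```

```bash
python3 -c "
from plan import *
st()"
```

```text
4.15 uv [-0.3781 -0.5228] z 0.0303 rpy [-1.7976e+02  1.2000e-01 -1.5434e+02] F uvz [ 3.2  2.7 10.2]
```

>>> step_arm:
  deltas:
    - [0,0,0,0,4,1,-1]
    - [0,0,0,0,4,1,-1]
    - [0,0,0,0,4,1,-1]

```text
time_s: 4.45
tcp_pos: [0.6344, -0.1093, 0.0324]
eef_rot: [-179.3, 0.5, -154.2]
contact_force: [0.5, -7.3, 8.0]
gripper_width: 0.0004
```

```bash
python3 -c "
from plan import *
st()"
```

```text
4.45 uv [-0.3714 -0.5259] z 0.0324 rpy [-179.26    0.5  -154.19] F uvz [-6.8  2.7  8. ]
```

>>> step_arm:
  deltas:
    - [-0.012,0.009,0.005,3,0,3,-1]
    - [-0.004,0.003,0,2,0,3,-1]
    - [0,0,0,0,0,2,-1]

```text
time_s: 4.75
tcp_pos: [0.6341, -0.1101, 0.0293]
eef_rot: [180.0, 0.3, -154.4]
contact_force: [-6.4, 0.5, 10.8]
gripper_width: 0.0007
```

```bash
python3 -c "
from plan import *
st(); rows([*xy(-.376,-.521),.03],[180,0,205.46],1)"
```

```text
4.75 uv [-0.372  -0.5252] z 0.0293 rpy [ 179.99    0.31 -154.37] F uvz [ 3.2  5.5 10.8]
rotvec [0.    0.005 0.003] d [-0.0021 -0.0054  0.0007]
[np.float64(0.0), np.float64(0.005), np.float64(0.003), np.float64(4.2), np.float64(-4.0), np.float64(-0.7), -1]
```

>>> step_arm:
  deltas:
    - [0,0.003,0.003,1.5,4,1.7,-1]
    - [0,0,0,1.5,4,1.7,-1]

```text
time_s: 4.95
tcp_pos: [0.6331, -0.1063, 0.0302]
eef_rot: [-179.6, 0.6, -154.4]
contact_force: [2.2, -7.1, 9.9]
gripper_width: 0.0006
```

```bash
python3 -c "
from plan import *
st()"
```

```text
4.95 uv [-0.3682 -0.5259] z 0.0302 rpy [-179.6     0.56 -154.4 ] F uvz [-7.4  1.1  9.9]
```

>>> step_arm:
  deltas:
    - [-0.005,0.006,0,2,4,2.3,-1]
    - [-0.003,0.003,0,2,4,2.2,-1]
    - [-0.003,0.003,0,2,4,2,-1]

```text
time_s: 5.25
tcp_pos: [0.631, -0.1018, 0.0309]
eef_rot: [-179.5, 0.6, -154.2]
contact_force: [2.3, -7.6, 9.0]
gripper_width: 0.0004
```

```bash
python3 -c "
from plan import *
st()"
```

```text
5.25 uv [-0.3632 -0.526 ] z 0.0309 rpy [-179.54    0.6  -154.18] F uvz [-7.8  1.2  9. ]
```

>>> step_arm:
  deltas:
    - [-0.006,0.008,0,5,4,2.8,-1]
    - [-0.004,0.005,0,5,4,2.6,-1]
    - [-0.003,0.003,0,5,4,2.6,-1]

```text
time_s: 5.55
tcp_pos: [0.6263, -0.0993, 0.0314]
eef_rot: [-179.5, 1.0, -153.9]
contact_force: [9.0, -5.8, 8.3]
gripper_width: -0.0002
```

```bash
python3 -c "
from plan import *
st()"
```

```text
5.55 uv [-0.3589 -0.5228] z 0.0314 rpy [-179.46    0.99 -153.89] F uvz [-9.1 -5.6  8.3]
```

>>> step_arm:
  deltas:
    - [-0.009,0.015,0.006,-1,0,3,-1]
    - [-0.004,0.004,0.004,0,0,3,-1]
    - [0,0,0,0,0,2.5,-1]

```text
time_s: 5.85
tcp_pos: [0.6278, -0.0993, 0.0279]
eef_rot: [179.9, -0.0, -154.4]
contact_force: [-9.6, 4.6, 25.4]
gripper_width: 0.0004
```

```bash
python3 -c "
from plan import *
st()
im=r.capture('scene');save('scene2',cv2.resize(im[205:305,230:390],None,fx=5,fy=5,interpolation=cv2.INTER_CUBIC))"
```

```text
5.85 uv [-0.3595 -0.5242] z 0.0279 rpy [ 1.7988e+02 -1.0000e-02 -1.5441e+02] F uvz [ 8.3  6.7 25.4]
```

View pics/scene2.png

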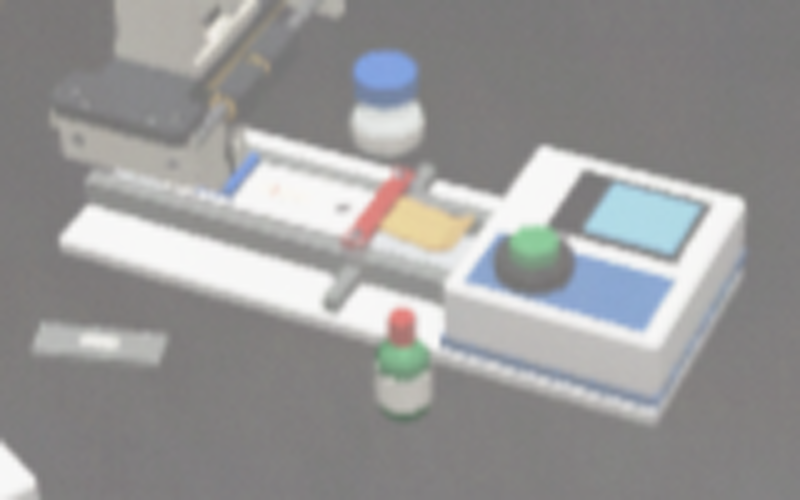

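The scene shows the nose right at the red lip, with the bed level with the walls. It is pressed too deep (25 N), so I'll ease up a little and then slide.

>>> step_arm:
  deltas:
    - [0,0,0,1,3,-0.5,-1]
    - [0,0.003,0,1,5,1.5,-1]

```text
time_s: 6.1
tcp_pos: [0.6269, -0.095, 0.0315]
eef_rot: [-179.7, 0.2, -154.3]
contact_force: [1.7, -6.0, 7.8]
gripper_width: 0.0003
```

```bash
python3 -c "
from plan import *
st()"
```

```text
6.1 uv [-0.3552 -0.5252] z 0.0315 rpy [-179.74    0.2  -154.26] F uvz [-6.1  1.   7.8]
```

>>> step_arm:
  deltas:
    - [-0.005,0.003,0,2,4,3.8,-1]
    - [-0.005,0.003,0,2,4,3.4,-1]

```text
time_s: 6.3
tcp_pos: [0.6257, -0.0915, 0.0294]
eef_rot: [-179.9, 0.4, -154.1]
contact_force: [2.4, -8.3, 11.5]
gripper_width: 0.0002
```

```bash
python3 -c "
from plan import *
st()"
```

```text
6.3 uv [-0.3516 -0.5256] z 0.0294 rpy [-179.86    0.38 -154.08] F uvz [-8.5  1.3 11.5]
```

>>> step_arm:
  deltas:
    - [-0.002,0.004,0.003,2,6,2.7,-1]
    - [-0.003,0.003,0.003,2,6,2.7,-1]
    - [-0.003,0.003,0.002,2,6,2.7,-1]

```text
time_s: 6.6
tcp_pos: [0.6216, -0.0821, 0.0288]
eef_rot: [-179.6, 0.6, -154.3]
contact_force: [2.7, -8.5, 11.5]
gripper_width: 0.0004
```

```bash
python3 -c "
from plan import *
st()"
```

```text
6.6 uv [-0.3413 -0.5259] z 0.0288 rpy [-179.61    0.57 -154.34] F uvz [-8.8  1.2 11.5]
```

>>> step_arm:
  deltas:
    - [-0.004,0.006,0,3,7,2.3,-1]
    - [-0.003,0.004,0,3,7,2.5,-1]
    - [-0.003,0.003,0,3,7,2.5,-1]

```text
time_s: 6.9
tcp_pos: [0.6152, -0.07, 0.0294]
eef_rot: [-179.5, 0.8, -154.1]
contact_force: [2.3, -6.9, 11.0]
gripper_width: 0.0007
```

```bash
python3 -c "
from plan import *
st()"
```

```text
6.9 uv [-0.3276 -0.5254] z 0.0294 rpy [-179.47    0.8  -154.11] F uvz [-7.3  0.9 11. ]
```

>>> step_arm:
  deltas:
    - [-0.006,0.01,0.003,3,7,2.5,-1]
    - [-0.004,0.005,0.003,3,7,2.5,-1]
    - [-0.003,0.004,0.003,3,7,2.5,-1]

```text
time_s: 7.2
tcp_pos: [0.6084, -0.0574, 0.0295]
eef_rot: [-179.5, 0.7, -154.4]
contact_force: [4.4, -8.8, 9.6]
gripper_width: 0.0001
```

```bash
python3 -c "
from plan import *
st()"
```

```text
7.2 uv [-0.3134 -0.5247] z 0.0295 rpy [-179.54    0.66 -154.38] F uvz [-9.9 -0.2  9.6]
```

>>> step_arm:
  deltas:
    - [-0.006,0.008,0,2,7,2.4,-1]
    - [-0.004,0.005,0,2,7,2.4,-1]
    - [-0.003,0.004,0,2,7,2.4,-1]

```text
time_s: 7.5
tcp_pos: [0.603, -0.0439, 0.0291]
eef_rot: [-179.7, 0.5, -154.2]
contact_force: [3.9, -6.8, 12.1]
gripper_width: 0.0005
```

```bash
python3 -c "
from plan import *
st()"
```

```text
7.5 uv [-0.2988 -0.5256] z 0.0291 rpy [-179.68    0.48 -154.17] F uvz [-7.8 -0.6 12.1]
```

>>> step_arm:
  deltas:
    - [-0.004,0.006,0.003,2,6,2.2,-1]
    - [-0.003,0.004,0.003,2,5,2.2,-1]

```text
time_s: 7.7
tcp_pos: [0.6003, -0.0374, 0.0292]
eef_rot: [-179.7, 0.4, -154.3]
contact_force: [1.8, -7.6, 9.6]
gripper_width: 0.0007
```

```bash
python3 -c "
from plan import *
st()"
```

```text
7.7 uv [-0.2918 -0.5259] z 0.0292 rpy [-179.7     0.41 -154.35] F uvz [-7.7  1.6  9.6]
```

>>> step_arm:
  deltas:
    - [-0.003,0.004,0,2,5,2.2,-1]
    - [-0.003,0.004,0,2,5,2.2,-1]
    - [-0.003,0.003,0,2,5,2.2,-1]

```text
time_s: 8.0
tcp_pos: [0.5982, -0.0325, 0.0295]
eef_rot: [-179.4, 0.5, -154.0]
contact_force: [12.3, -33.8, 4.4]
gripper_width: 0.0005
```

```bash
python3 -c "
from plan import *
st()"
```

```text
8.0 uv [-0.2865 -0.5261] z 0.0295 rpy [-179.4     0.46 -154.05] F uvz [-35.8   3.4   4.4]
```

>>> step_arm:
  deltas:
    - [0,0,0,0,0,0,-1]
    - [0,0,0,0,-0.7,-2,-1]
    - [0,0,0,0,-1.5,-4,-1]
    - [0,0,0,0,-1,-8,-1]
    - [-0.01,0.008,-0.005,0,0,-20,-1]
    - [0,0,0,0,0,-40,-1]
    - [0,0,0,0,-30,-30,-1]
    - [0,0,0,0,-40,0,-1]

```text
time_s: 8.8
tcp_pos: [0.6299, -0.0976, 0.1401]
eef_rot: [-179.9, -0.1, -153.4]
contact_force: [0.8, 0.5, -0.4]
gripper_width: 0.0006
```

Run:
```python
from plan import *
st()
w=r.camera_info('wrist');im=r.capture('wrist');save('wrist3',im);np.save('w3.npy',w,allow_pickle=True)
im=r.capture('scene');save('scene3',cv2.resize(im[205:305,230:390],None,fx=5,fy=5,interpolation=cv2.INTER_CUBIC))
im=r.capture('top');save('top3',im);save('top3z',cv2.resize(im[170:300,230:410],None,fx=4.4,fy=4.4,interpolation=cv2.INTER_CUBIC))
```

```text
8.8 uv [-0.3589 -0.5267] z 0.1401 rpy [-1.7992e+02 -8.0000e-02 -1.5344e+02] F uvz [ 0.1 -0.9 -0.4]
```

View pics/wrist3.png

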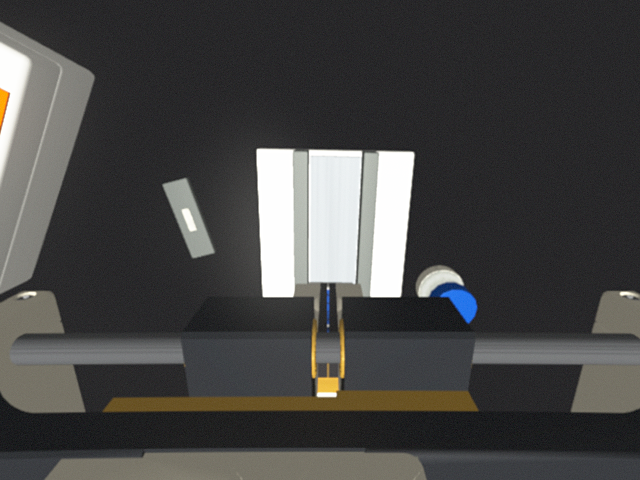

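View pics/scene3.png

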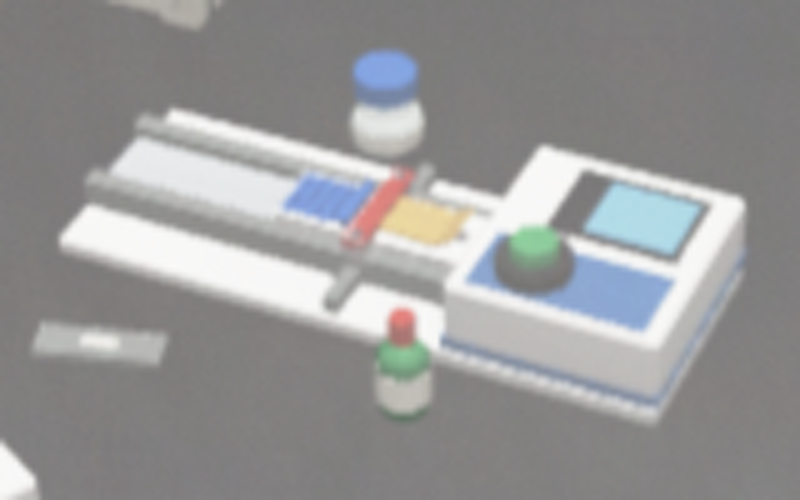

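View pics/top3z.png

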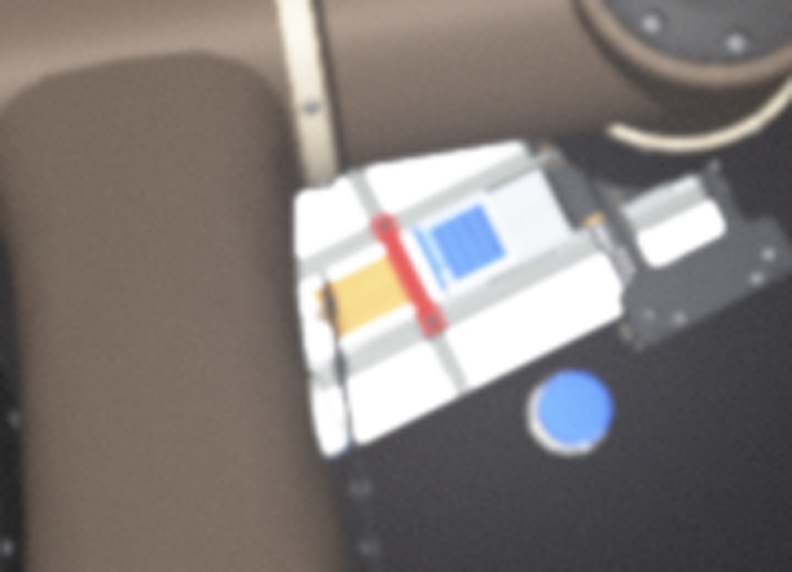

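Run:
```python
from m import *
from plan import *
im=cv2.imread('pics/top3.png')[:,:,::-1].copy(); ci=r.camera_info('top')
hsv=cv2.cvtColor(im,cv2.COLOR_RGB2HSV)
for nm,lo,hi,z in(('blue',(105,110,60),(130,255,255),.033),('red',(0,110,60),(8,255,255),.039)):
    for s,c,mk in blobs(im,(318,215,350,245),lo,hi,5):
        W=np.array([uv(onz(ci,*p,z)) for p in np.argwhere(mk)[:,::-1]]); print(nm,s,c.round(1),W.min(0).round(4),W.max(0).round(4),W.mean(0).round(4))
# before
im=cv2.imread('pics/top0.png')[:,:,::-1].copy()
for s,c,mk in blobs(im,(355,195,385,225),(105,110,60),(130,255,255),5): print('before',uv(onz(ci,*c,.037)).round(4))
P=lambda a,b,z: uv(onz(ci,230+(a+.5)/4.4-.5,170+(b+.5)/4.4-.5,z)).round(4)
print('ledge ends',P(417,228,.04),P(447,288,.04),'lip front edge',P(395,212,.039),P(443,318,.039),'riv',P(384,222,.041),P(432,325,.041), 'housing face',P(236,217,.055),P(350,445,.055))
```

```text
blue [329 218  15  14 133] [336.  224.4] [-0.3072 -0.5352] [-0.2818 -0.5088] [-0.2946 -0.5221]
red [318 222  11  21  67] [322.1 232.1] [-0.2623 -0.5435] [-0.2542 -0.4961] [-0.2583 -0.5201]
before [-0.3796 -0.5205]
ledge ends [-0.2736 -0.5392] [-0.2735 -0.5048] lip front edge [-0.2673 -0.5516] [-0.2649 -0.4921] riv [-0.2599 -0.5493] [-0.2582 -0.4912] housing face [-0.1932 -0.5834] [-0.1935 -0.4547]
```

Run:
```python
from m import *
from plan import *
from scipy.optimize import least_squares
C=[]
for n,box in(('top',(255,220,290,255)),('scene',(325,240,350,270))):
    im=cv2.imread('pics/%s0.png'%n)[:,:,::-1].copy()
    for s,c,mk in blobs(im,box,(50,110,60),(85,255,255)): print(n,s,c); C.append((r.camera_info(n),c))
f=lambda p: np.concatenate([proj(ci,p)-c for ci,c in C])
q=least_squares(f,[.57,.1,.06]); print(q.x,f(q.x),uv(q.x))
rows([*xy(-.2,-.54),.15],[180,0,205.46],4)
```

```text
top [268 232   9   8  36] [271.58333333 235.19444444]
[0.57336343 0.10228601 0.06048259] [-3.62759295e-07 -5.58121798e-07] [-0.1541254  -0.56165239]
rotvec [ 0.001 -0.007  0.013] d [-0.0543  0.1512  0.0149]
[np.float64(0.0), np.float64(-0.002), np.float64(0.003), np.float64(-4.5), np.float64(39.9), np.float64(-3.7), -1]
[np.float64(0.0), np.float64(-0.002), np.float64(0.003), np.float64(-4.4), np.float64(39.9), np.float64(-3.7), -1]
[np.float64(0.0), np.float64(-0.002), np.float64(0.003), np.float64(-4.3), np.float64(39.9), np.float64(-3.7), -1]
[np.float64(0.0), np.float64(-0.002), np.float64(0.003), np.float64(-4.1), np.float64(39.9), np.float64(-3.7), -1]
```

>>> step_arm:
  deltas:
    - [0,-0.003,0.004,-4,40,-4,-1]
    - [0,-0.002,0.004,-4,40,-4,-1]
    - [0,-0.002,0.003,-4,40,-4,-1]
    - [0,0,0.003,-4,40,-4,-1]
    - [0,0,0,0,0,0,-1]
    - [0,0,0,0,0,0,-1]

```text
time_s: 9.55
tcp_pos: [0.5671, 0.0574, 0.1498]
eef_rot: [179.8, -0.3, -154.7]
contact_force: [0.1, -0.2, -1.3]
gripper_width: 0.0005
```

Run:
```python
from m import *
from plan import *
st()
w=r.camera_info('wrist');im=r.capture('wrist');save('wrist4',im);np.save('w4.npy',w,allow_pickle=True)
```

```text
9.55 uv [-0.192  -0.5367] z 0.1498 rpy [ 179.79   -0.31 -154.69] F uvz [-0.2 -0.  -1.3]
```

View pics/wrist4.png

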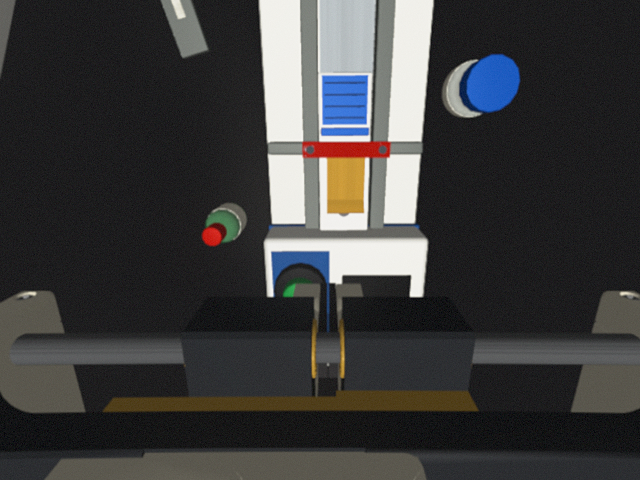

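Run:
```python
from m import *
from plan import *
im=cv2.imread('pics/wrist4.png')[:,:,::-1].copy(); w=np.load('w4.npy',allow_pickle=True).item()
save('w4z',cv2.resize(im[60:310,260:430],None,fx=3.4,fy=2.4*1.0,interpolation=cv2.INTER_CUBIC))
save('w4zz',cv2.resize(im[110:240,300:390],None,fx=6,fy=4.5,interpolation=cv2.INTER_CUBIC))
for c in(335,345,356):
    print(c,[(y,*im[y,c].tolist()) for y in list(range(122,150))+list(range(205,236))] if c==335 else '')
for rw,z,nm in((136,.040,'ledge front'),(142,.039,'lipfront'),(157.5,.039,'lipback')): print(nm,rw,uv(onz(w,345,rw,z)).round(4))
for nm,lo,hi,z,box in(('pad',(105,110,60),(130,255,255),.033,(315,70,375,127)),('ledge',(105,110,60),(130,255,255),.040,(315,127,375,140)),('lip',(0,150,60),(8,255,255),.039,(300,140,392,160))):
    for s,c,mk in blobs(im,box,lo,hi,30):
        W=np.array([uv(onz(w,*p,z)) for p in np.argwhere(mk)[:,::-1]]); print(nm,s,c.round(1),W.min(0).round(4),W.max(0).round(4),W.mean(0).round(4))
```

```text
335 [(122, 60, 121, 222), (123, 80, 131, 223), (124, 162, 184, 228), (125, 241, 240, 239), (126, 244, 241, 236), (127, 181, 182, 198), (128, 83, 115, 189), (129, 56, 113, 214), (130, 51, 114, 215), (131, 62, 121, 218), (132, 61, 118, 219), (133, 55, 115, 218), (134, 55, 114, 212), (135, 122, 142, 197), (136, 223, 222, 223), (137, 246, 245, 240), (138, 245, 243, 241), (139, 244, 245, 242), (140, 241, 244, 241), (141, 212, 187, 180), (142, 174, 75, 71), (143, 176, 15, 9), (144, 179, 20, 6), (145, 174, 21, 5), (146, 179, 27, 16), (147, 180, 31, 17), (148, 174, 18, 11), (149, 183, 31, 24), (205, 188, 140, 54), (206, 190, 144, 57), (207, 193, 147, 58), (208, 193, 146, 59), (209, 193, 145, 51), (210, 192, 143, 54), (211, 190, 142, 47), (212, 185, 142, 80), (213, 208, 187, 160), (214, 235, 233, 229), (215, 242, 241, 239), (216, 242, 242, 239), (217, 242, 241, 238), (218, 241, 241, 239), (219, 241, 240, 238), (220, 243, 242, 240), (221, 241, 241, 239), (222, 241, 240, 236), (223, 241, 240, 238), (224, 241, 240, 237), (225, 242, 240, 238), (226, 243, 242, 239), (227, 243, 241, 239), (228, 244, 242, 239), (229, 226, 225, 219), (230, 164, 164, 159), (231, 109, 106, 101), (232, 100, 100, 95), (233, 101, 102, 96), (234, 102, 103, 100), (235, 105, 103, 98)]
345 
356 
ledge front 136 [-0.2706 -0.5224]
lipfront 142 [-0.2662 -0.5223]
lipback 157.5 [-0.2548 -0.5221]
pad [ 322   75   46   49 2140] [344.4  99.3] [-0.3128 -0.5395] [-0.2798 -0.5062] [-0.2964 -0.5228]
ledge [322 128  47   7 324] [344.8 131. ] [-0.2763 -0.5396] [-0.2719 -0.5052] [-0.2741 -0.5226]
lip [ 302  141   89   17 1145] [346.7 149.3] [-0.2668 -0.5548] [-0.255  -0.4882] [-0.2609 -0.5209]
```

View pics/w4zz.png

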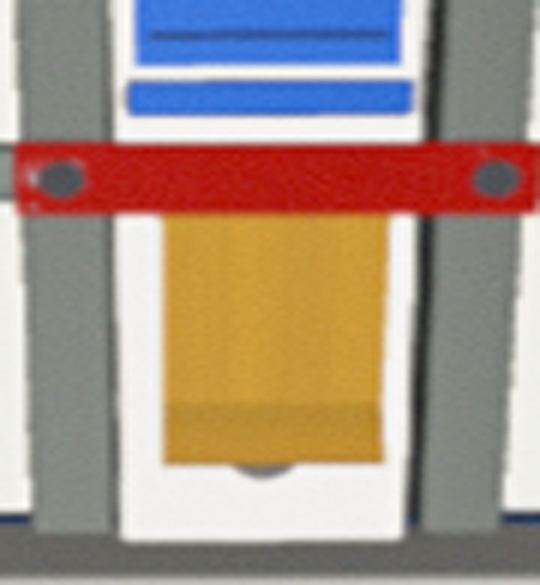

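The cassette is home: the ledge front edge (row 135.5) is about 4.3 mm short of the lip edge (row 141.7), where 4 mm is expected. The nose edge at row 230 also meets the housing face. Next I'll locate the key.

Run:
```python
from m import *
from plan import *
from scipy.optimize import least_squares
C=[]
for n,box in(('top',(255,220,290,255)),('scene',(325,240,350,270))):
    im=cv2.imread('pics/%s0.png'%n)[:,:,::-1].copy()
    for s,c,mk in blobs(im,box,(45,60,40),(90,255,255),8): print(n,s,c); 
    C.append((r.camera_info(n),c))
f=lambda p: np.concatenate([proj(ci,p)-c for ci,c in C])
q=least_squares(f,[.57,.1,.06]); print(q.x,f(q.x),'uv',uv(q.x))
for z in(.055,.06,.065,.07): print(z,[uv(onz(ci,*c,z)).round(4) for ci,c in C])
```

```text
top [266 231  13  13 126] [271.78571429 236.82539683]
scene [332 251   9   5  38] [336.26315789 253.02631579]
[0.56900349 0.10067074 0.07259982] [ 0.19411013 -0.21680707  0.33950087  0.01428701] uv [-0.15370955 -0.55702149]
0.055 [array([-0.1528, -0.5589]), array([-0.163 , -0.5376])]
0.06 [array([-0.1529, -0.5583]), array([-0.1606, -0.5432])]
0.065 [array([-0.153 , -0.5577]), array([-0.1582, -0.5488])]
0.07 [array([-0.1531, -0.5571]), array([-0.1558, -0.5544])]
```

View pics/w4z.png

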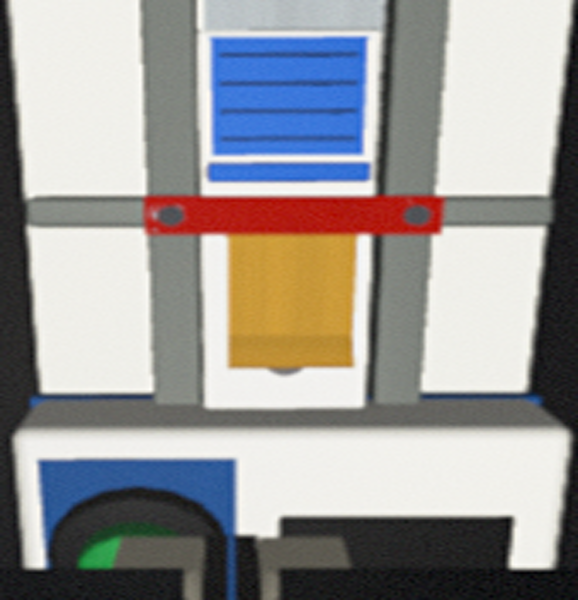

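Run:
```python
from plan import *
rows([*xy(-.1533,-.557),.095],[180,0,205.46],2)
```

```text
rotvec [ 0.004 -0.005 -0.003] d [ 0.0015  0.0439 -0.0548]
[np.float64(0.002), np.float64(-0.003), np.float64(-0.002), np.float64(-10.2), np.float64(19.5), np.float64(27.4), -1]
[np.float64(0.002), np.float64(-0.003), np.float64(-0.002), np.float64(-10.2), np.float64(19.5), np.float64(27.4), -1]
```

>>> step_arm:
  deltas:
    - [0.002,-0.003,-0.002,-10,19,25,-1]
    - [0.002,-0.002,0,-9,16,25,-1]
    - [0,0,0,0,0,0,-1]
    - [0,0,0,0,0,0,-1]

```text
time_s: 10.0
tcp_pos: [0.5703, 0.0952, 0.0987]
eef_rot: [-179.9, 0.0, -154.8]
contact_force: [1.2, -0.4, 0.4]
gripper_width: 0.0001
```

Run:
```python
from plan import *
st()
rows([*xy(-.1533,-.557),.078],[180,0,205.46],2)
im=r.capture('scene');save('scene5',cv2.resize(im[190:290,260:420],None,fx=5,fy=5,interpolation=cv2.INTER_CUBIC))
```

```text
10.0 uv [-0.1592 -0.5559] z 0.0987 rpy [-1.7994e+02  1.0000e-02 -1.5479e+02] F uvz [-0.9 -0.9  0.4]
rotvec [-0.001  0.    -0.004] d [-0.0015  0.0058 -0.0207]
[np.float64(-0.0), np.float64(0.0), np.float64(-0.002), np.float64(-0.6), np.float64(3.0), np.float64(10.3), -1]
[np.float64(-0.0), np.float64(0.0), np.float64(-0.002), np.float64(-0.6), np.float64(3.0), np.float64(10.3), -1]
```

View pics/scene5.png

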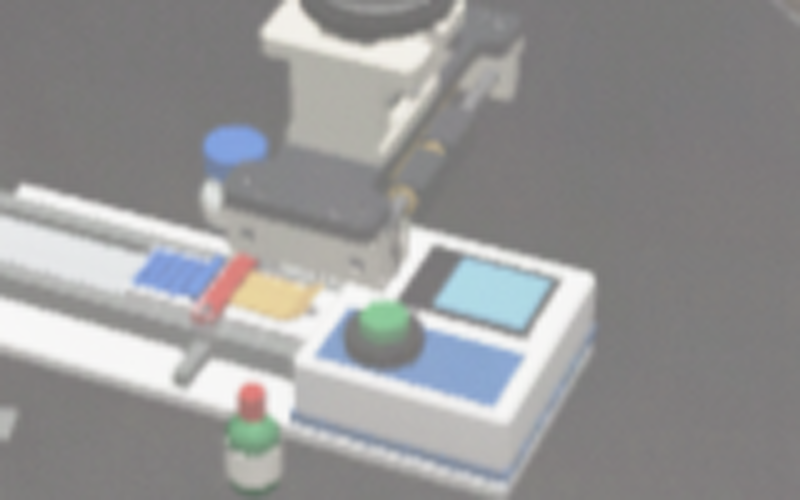

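Run:
```python
from plan import *
ci=r.camera_info('scene'); s=r.get_state()
f=lambda p:(proj(ci,p)-[260,190])*5
print('tcp',f(s['tcp_pos']),'key',f([.569,.1007,.07]),'wristtcp',proj(r.camera_info('wrist'),s['tcp_pos']), proj(r.camera_info('wrist'),[.569,.1007,.07]))
print(f([*xy(-.26,-.521),.039]))
im=r.capture('wrist');save('wrist6',im);st()
```

```text
tcp [374.13796888 271.10926084] key [383.04138294 319.16556581] wristtcp [326.7629111  300.27539092] [324.65731565 285.85285572]
[227.82988217 274.72738505]
10.1 uv [-0.1594 -0.5559] z 0.0991 rpy [-1.7996e+02  5.0000e-02 -1.5483e+02] F uvz [-0.1 -0.6  0. ]
```

View pics/wrist6.png

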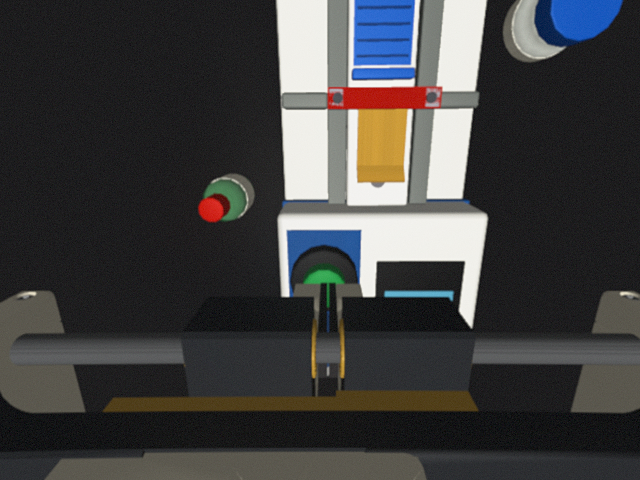

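The fingers are over the key laterally (column 327 against 324). Going down.

>>> step_arm:
  deltas:
    - [0,0,-0.003,-0.5,4,9,-1]
    - [0,0,0,0,3,9,-1]
    - [0,0,0,0,0,2,-1]
    - [0,0,0,0,0,0,-1]

```text
time_s: 10.5
tcp_pos: [0.5687, 0.1006, 0.0792]
eef_rot: [-180.0, 0.2, -154.8]
contact_force: [1.0, -0.0, 0.4]
gripper_width: 0.0003
```

Run:
```python
from plan import *
st()
```

```text
10.5 uv [-0.1537 -0.5568] z 0.0792 rpy [-179.96    0.22 -154.79] F uvz [-0.5 -0.9  0.4]
```

>>> step_arm:
  deltas:
    - [0,0.003,0,0,0,4,-1]
    - [0,0,0,0,0,2,-1]
    - [0,0,0,0,0,2,-1]

```text
time_s: 10.8
tcp_pos: [0.5691, 0.1006, 0.0717]
eef_rot: [-180.0, 0.1, -154.8]
contact_force: [-1.6, 1.1, 4.4]
gripper_width: 0.0006
```

>>> step_arm:
  deltas:
    - [0,0,0,0,0,2,-1]
    - [0,0,0,0,0,1,-1]

```text
time_s: 11.0
tcp_pos: [0.5691, 0.1006, 0.0712]
eef_rot: [-179.9, 0.1, -154.7]
contact_force: [-5.1, 0.2, 12.2]
gripper_width: 0.0003
```

>>> step_arm:
  deltas:
    - [0,0,0,0,0,1.5,-1]
    - [0,0,0,0,0,1,-1]

```text
time_s: 11.2
tcp_pos: [0.5691, 0.1006, 0.0713]
eef_rot: [-179.9, 0.2, -154.6]
contact_force: [-3.9, 0.4, 8.9]
gripper_width: 0.0003
```

Run:
```python
from plan import *
st()
im=r.capture('scene');save('scene7',cv2.resize(im[220:280,300:380],None,fx=9,fy=9,interpolation=cv2.INTER_CUBIC))
b=cv2.imread('pics/scene0.png')[220:280,300:380,::-1];save('scene7b',cv2.resize(b,None,fx=9,fy=9,interpolation=cv2.INTER_CUBIC))
ci=r.camera_info('scene')
for z in(.055,.065,.071,.077): print(z,(proj(ci,[.569,.1007,z])-[300,220])*9)
```

```text
11.2 uv [-0.1538 -0.5571] z 0.0713 rpy [-1.7988e+02  1.7000e-01 -1.5465e+02] F uvz [2.1 3.3 8.9]
0.055 [329.31942602 345.09542333]
0.065 [329.42281789 318.08711261]
0.071 [329.48482138 301.77336498]
0.077 [329.54679752 285.37739276]
```

View pics/scene7.png

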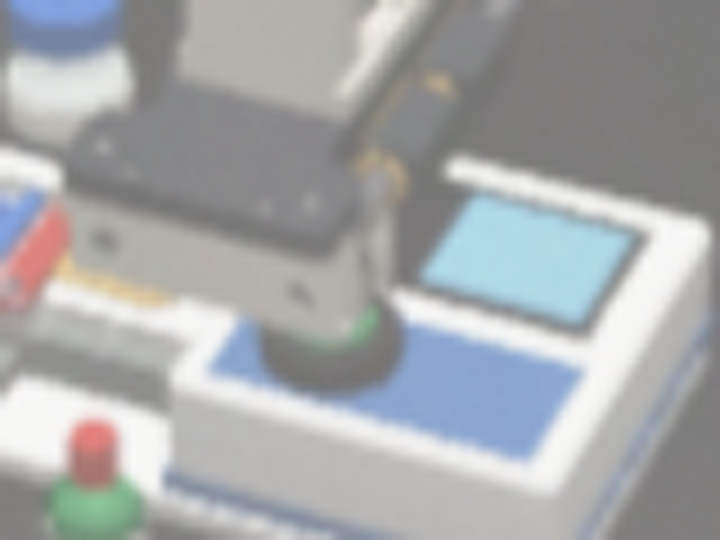

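View pics/scene7b.png

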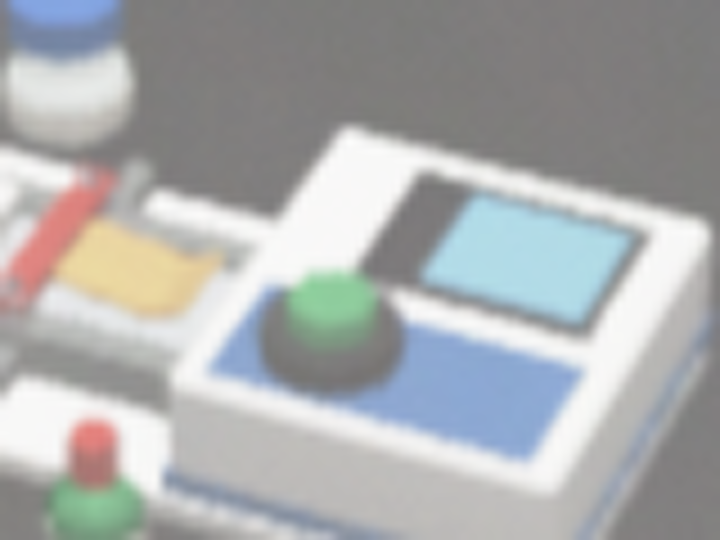

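The comparison suggests the key has gone down: its right rim sits about 18 px lower, roughly 6 mm. I'll check this by raising slowly and watching the spring force.

>>> step_arm:
  deltas:
    - [0,0,0,0,0,-1,-1]
    - [0,0,0,0,0,0,-1]

```text
time_s: 11.45
tcp_pos: [0.5691, 0.1007, 0.0731]
eef_rot: [-179.9, 0.2, -154.6]
contact_force: [-1.7, -0.3, 4.8]
gripper_width: 0.0005
```

>>> step_arm:
  deltas:
    - [0,0,0,0,0,-1.5,-1]
    - [0,0,0,0,0,0,-1]

```text
time_s: 11.65
tcp_pos: [0.5691, 0.1006, 0.0748]
eef_rot: [-179.9, 0.2, -154.6]
contact_force: [-0.3, -0.1, 2.8]
gripper_width: 0.0002
```

>>> step_arm:
  deltas:
    - [0,0,0,0,0,-1.5,-1]
    - [0,0,0,0,0,0,-1]

```text
time_s: 11.85
tcp_pos: [0.5692, 0.1007, 0.0761]
eef_rot: [-179.9, 0.2, -154.6]
contact_force: [-0.8, -0.4, 2.7]
gripper_width: 0.0003
```

>>> step_arm:
  deltas:
    - [0,0,0,0,0,-1.5,-1]
    - [0,0,0,0,0,0,-1]

```text
time_s: 12.05
tcp_pos: [0.5693, 0.1008, 0.0774]
eef_rot: [-179.9, 0.2, -154.6]
contact_force: [0.0, 0.0, 1.1]
gripper_width: 0.0003
```

The spring force persisted from 71.2 to about 77 mm, so the key made its full 6 mm stroke and was then released. Retreating now, with a last look.

>>> step_arm:
  deltas:
    - [0,0,0,0,0,-5,-1]
    - [0,0,0,0,0,-20,-1]
    - [0,0,0,0,0,-40,-1]
    - [0,0,0,0,0,-40,-1]
    - [0,0,0,0,0,-30,-1]
    - [0,0,0,0,0,0,-1]
    - [0,0,0,0,0,0,-1]
    - [0,0,0,0,0,0,-1]

```text
time_s: 12.85
tcp_pos: [0.5678, 0.1002, 0.2171]
eef_rot: [-179.9, 0.0, -154.7]
contact_force: [-0.2, 0.3, 0.1]
gripper_width: 0.0001
```

Run:
```python
from m import *
from plan import *
st()
w=r.camera_info('wrist');im=r.capture('wrist');save('wrist9',im);save('scene9',r.capture('scene'))
for nm,lo,hi,z in(('ledge/pad',(105,110,60),(130,255,255),.040),('lip',(0,150,60),(8,255,255),.039)):
    for s,c,mk in blobs(im,(260,40,440,200),lo,hi,60):
        W=np.array([uv(onz(w,*p,z)) for p in np.argwhere(mk)[:,::-1]]); print(nm,s,c.round(1),W.min(0).round(4),W.max(0).round(4),W.mean(0).round(4))
```

```text
12.85 uv [-0.1536 -0.5558] z 0.2171 rpy [-1.7988e+02  5.0000e-02 -1.5467e+02] F uvz [0.4 0.1 0.1]
ledge/pad [ 346   40   37   42 1500] [363.7  59.9] [-0.3107 -0.5392] [-0.2784 -0.5073] [-0.2952 -0.5233]
ledge/pad [345  84  39   7 267] [363.7  87. ] [-0.2761 -0.5395] [-0.271  -0.5053] [-0.2735 -0.5227]
ledge/pad [302 190  47  10 470] [325.  194.5] [-0.1807 -0.5809] [-0.1716 -0.5351] [-0.1762 -0.558 ]
lip [328  95  70  15 736] [362.8 102.7] [-0.2669 -0.5548] [-0.255  -0.4914] [-0.2605 -0.523 ]
```

View pics/wrist9.png

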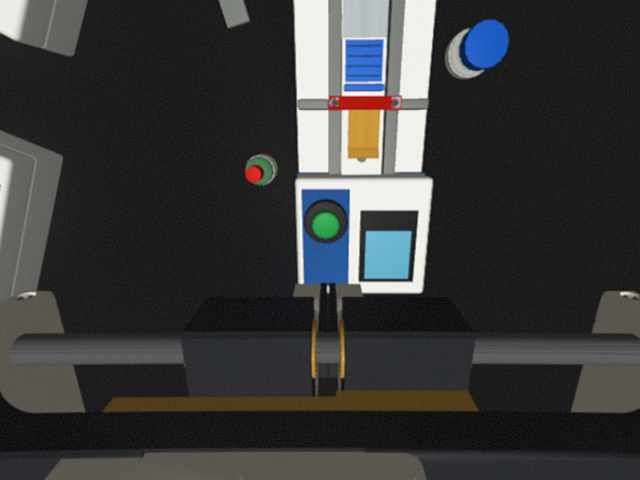

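View pics/scene9.png

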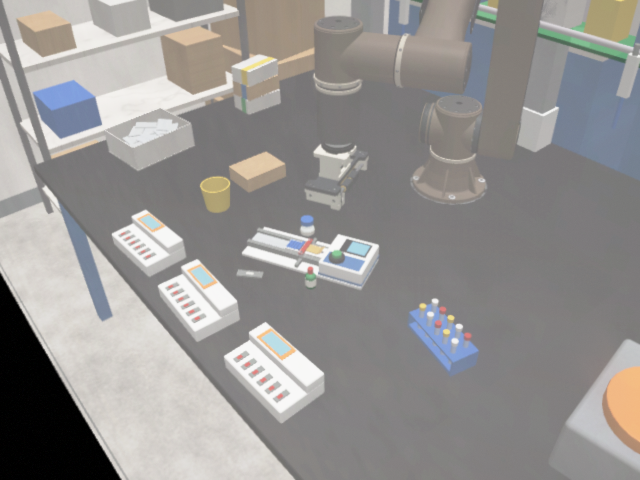

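The final pictures show the cassette home, with the ledge (364,87) 4.1 mm short of the lip (363,103). The key is released, the other things are where they were, and the gripper is clear at a height of 0.217 m.

```bash
python3 -c "
from plant import r
print(r.close_job())"
```

```text
the job is handed in; nothing more can be done
None
```

The cassette is loaded and the start key has been pressed; I handed the job in at about 13 s of the 42 s allowed.

**Loading:** I pressed the thumb pad with the shut fingertips and slid the cassette under the lip and the drag spring. It came up firm against the housing at about 36 N. Before pressing the key, the picture showed the ledge about 4.3 mm short of the lip, and the final one 4.1 mm; the target is 4 mm. The nose met the housing face.

**Start key:** I let go of the cassette, then pressed the key to its stop at about 12 N. Its spring force lasted over about 6 mm as I raised the fingers, which matches the full stroke. In the last picture it is up again.

**What did not go quite to plan:**
- The fingertips ran about 4–5 mm off the track's centre line.
- Once, near the lip, I pressed a little too deep. The force reached about 25 N, probably with a fingertip on a side wall top, and I eased off.
- The two cameras put the key's top near 73 mm, but contact was felt at about 77 mm, so I relied on the force.

In the final pictures nothing else appears to have moved, and the gripper stood clear at a height of 0.217 m with no force on it.

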